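File the shaft in its gauge hole

TASK

Take the shaft that stands in the black screwed-down housing and put it in the hole of its own diameter in the graded aluminium hole strip, upright and fully home with its collar resting flat on the strip. The strip sits a few millimetres off centre in its frame, so feel lightly for the hole: press or knock neither shaft nor gripper against it harder than 40 N at any moment. Leave the two spare shafts in their rack and the other things on the bench where they are.

Things in the scene. Friction and masses are not known exactly. Their poses are not given: they have to be found in the camera images.
- gauge: dark steel frame, 80 x 234 mm, 24 mm high, fixed to the bench at any heading; holds the hole strip: a level aluminium bar 56 x 210 mm, top 58 mm above the bench, five through holes along the frame's y, 40 mm apart, for shafts of 10, 14, 18, 22, 26 mm from the -y to the +y end (bores 1.5 mm wider, mouths bevelled 1 mm). Origin: centre of the underside, on the bench, z up
- row_mark (a point): point on the frame's axis at the height of the strip's top, axes as the frame's. The 18 mm hole's mouth would lie here if the strip were centred; the strip is clamped off centre, by up to 4.5 mm along x and up to 4.5 mm along y, differently each time, and its true place is not measured. It does not shift under 40 N. Close to its hole a lightly pressed shaft sinks some 0.1 mm more
- shaft_thin: steel shaft 14 mm thick, 94 mm long, upright, with a fixed dark collar: 32 mm across, underside 46 mm and top 52 mm above the foot; the 42 mm of shank above it is for gripping. Foot bevelled 1 mm. About 120 g. Origin: centre of the foot's end face, z up the shaft. Its hole is nominally at y = -40 mm in the gauge's frame; seated, the foot is 12 mm above the bench
- shaft_mid: steel shaft 18 mm thick, 94 mm long, upright, with a fixed dark collar: 32 mm across, underside 46 mm and top 52 mm above the foot; the 42 mm of shank above it is for gripping. Foot bevelled 1 mm. About 180 g. Origin: centre of the foot's end face, z up the shaft. Its hole is nominally at y = 0 mm in the gauge's frame; seated, the foot is 12 mm above the bench
- shaft_thick: steel shaft 22 mm thick, 94 mm long, upright, with a fixed dark collar: 32 mm across, underside 46 mm and top 52 mm above the foot; the 42 mm of shank above it is for gripping. Foot bevelled 1 mm. About 250 g. Origin: centre of the foot's end face, z up the shaft. Its hole is nominally at y = 40 mm in the gauge's frame; seated, the foot is 12 mm above the bench
- nest: black moulded housing screwed to the bench: flange 68 mm across, two ears (96 mm over them, along x), round socket 42 mm outside, 34 mm inside, rim 27 mm and floor 10 mm above the bench. One of the three shafts stands loose in it, and is the one to file; which one varies. Origin: centre of the underside, z up
- spares: grey spares rack fixed to the bench, 66 x 146 mm, with two sockets like the housing's (rim 27 mm, floor 10 mm above the bench) centred at y = -38 and +38 mm; the other two shafts stand in them and stay there. Origin: centre of the underside, z up
- cap_a: loose black housing like the screwed-down one, 28 mm high, empty; bystander. Origin: centre of the underside
- cap_b: second loose black housing, 28 mm high, empty; bystander. Origin: centre of the underside
- bracket: small loose aluminium angle bracket, 50 x 30 mm, 40 mm high; bystander. Origin: centre of the underside
- spacer: loose flat steel ring, 52 mm across, 10 mm high; bystander. Origin: centre of the underside
- vial: small clear jar with a red cap, 28 mm across, 60 mm high; bystander. Origin: centre of the underside
There are look-alikes about, which are no part of the job. What is shaped like the shaft_thin but turquoise or yellow is not meant.

How it is judged (in metres and radians):
At the end, for the whole second after the job is handed in: The housing's shaft is in its own hole (within 9 mm of the nominal centre along frame x and y), within 0.08 rad of upright, collar within 2.5 mm of the strip's top, at rest; the other two stand upright in the spares rack within 20 mm of their starts (((y of shaft_thin in the frame of gauge between -0.049 and -0.031 m and x of shaft_thin in the frame of gauge between -0.009 and 0.009 m and z of shaft_thin in the frame of gauge below 0.0145 m and angle between shaft_thin's own z axis and vertical below 0.08 rad and linear speed of shaft_thin below 0.02 m/s and horizontal distance between each of shaft_mid, shaft_thick and spares below 0.08 m and angle between each of shaft_mid, shaft_thick's own z axis and vertical below 0.1 rad and distance of each of shaft_mid, shaft_thick from where it was at the start of the episode below 0.02 m) or (y of shaft_mid in the frame of gauge between -0.009 and 0.009 m and x of shaft_mid in the frame of gauge between -0.009 and 0.009 m and z of shaft_mid in the frame of gauge below 0.0145 m and angle between shaft_mid's own z axis and vertical below 0.08 rad and linear speed of shaft_mid below 0.02 m/s and horizontal distance between each of shaft_thin, shaft_thick and spares below 0.08 m and angle between each of shaft_thin, shaft_thick's own z axis and vertical below 0.1 rad and distance of each of shaft_thin, shaft_thick from where it was at the start of the episode below 0.02 m) or (y of shaft_thick in the frame of gauge between 0.031 and 0.049 m and x of shaft_thick in the frame of gauge between -0.009 and 0.009 m and z of shaft_thick in the frame of gauge below 0.0145 m and angle between shaft_thick's own z axis and vertical below 0.08 rad and linear speed of shaft_thick below 0.02 m/s and horizontal distance between each of shaft_thin, shaft_mid and spares below 0.08 m and angle between each of shaft_thin, shaft_mid's own z axis and vertical below 0.1 rad and distance of each of shaft_thin, shaft_mid from where it was at the start of the episode below 0.02 m))); the robot touches nothing.
It fails at once if A shaft is pressed or knocked against the gauge with more than 40 N (contact force between any of shaft_thin, shaft_mid, shaft_thick and gauge above 40 N).
It fails at once if The gripper or arm presses on the gauge with more than 40 N (contact force between any of the arm, the fingers and gauge above 40 N).
It fails at once if Two shafts have been moved more than 30 mm from where they began (distance of each of shaft_thin, shaft_mid from where it was at the start of the episode above 0.03 m or distance of each of shaft_thin, shaft_thick from where it was at the start of the episode above 0.03 m or distance of each of shaft_mid, shaft_thick from where it was at the start of the episode above 0.03 m).
It fails at once if A bystander is moved more than 30 mm (distance of any of cap_a, cap_b, bracket, spacer, vial from where it was at the start of the episode above 0.03 m).
It also fails if it takes over 64 s, if anything falls off the work surface, if the arm or the gripper's body presses on something with over 40 N, if the wrist force passes 120 N, or if a joint passes its speed limit or range.

ROBOT

A 6-joint arm with a two-finger parallel gripper is mounted at the origin on the work surface. World frame = base frame: x ahead of the robot, y to its left, z up, the work surface at z = 0. Lengths are in mm, angles in rad, forces in N, time in s.
With the tool pointing down it reaches from about 275 to 750 mm from the base axis. Payload 10.2 kg.
Tool frame: the origin (TCP) lies where the fingers leave the gripper's body, on its centre line; the fingertips stand 73 mm ahead of it and the grasp point (between the pads) lies 54 mm ahead of it; z points along the fingers, y is the line along which they close (so a half turn about z gives the same grasp; the last joint's range is limited). The gripper opens to 85 mm and grips with 20 to 120 N. Pads are 22 mm wide; open, the fingers measure 114 mm over their backs; the gripper's body (76 mm by 85 mm) begins 54 mm behind the grasp point. The pads swing forward as they close: fully open they stand 13 mm farther back than shut.
Start: joints at [0.878, 0.313, 1.498, -0, 1.331, -0.223], TCP at [237.685, 468.121, 303.894] pointing down, gripper open.
Joint ranges: [-2.94, 2.94], [-0.97, 2.17], [0.19, 2.56], [-1.23, 4.37], [0.02, 3.11], [-2.88, 2.88]. Speed limits (rad/s): [2.39, 2.39, 3.01, 3.14, 3.14, 3.14].

INTERFACE

Orientations are given as a unit quaternion [w, x, y, z].
In Python, from rig import ctrl gives the robot as it stands.
- The arm moves only by the shell command python3 -m creep 'ROWS' [OPENING] [FORCE]. ROWS is JSON, a list that holds one entry, the list of rows, each a list of 6 numbers: the shift along the world's x, y, z in units of 25 mm (1.0 is 25 mm), then the turn, a rotation vector about the world's x, y, z in units of 5 degrees (1.0 is 5 degrees). In form: [[[x, y, z, ax, ay, az], ...]]. A call has 1 to 20 rows; each row is the pose to reach, as a shift and turn from the pose commanded when the call began; what a row does not reach only later rows make up. A row lasts 1/12 s, in which the tool goes at most 41.7 mm and 7.16 degrees, less where a joint would pass 70% of its speed; a pose out of reach is approached as far as the arm can. A call with a gripper value outside its range is refused whole. OPENING is the finger opening in mm, from 0 to 85.4, set as the call begins (- or left out, the last holds). The fingers move at their own pace and stop on an object; FORCE is the grip in N (left out, the last holds). Time passes only in rows, so rows that repeat a pose let the fingers close. It gives the time, the measured TCP pose, the force, the opening and the grip force at its end, in the units of the state.
- ctrl.sense(): the state, without advancing time (a new reading comes with each control period).
- ctrl.capture(name): name is "scene" or "top" or "wrist"; returns a dict with "image" (400x640x3 uint8, red, green, blue), "fx", "fy", "cx", "cy" (pixels), "k1" (the pictures are not rectified: a ray, as slopes to the right and down, at radius r is drawn at 1 + k1 r^2 times it, then the intrinsics apply), "R" (3x3) and "t" (3): a world point X has camera coordinates R X + t. Camera axes: x right, y down, z forward; pixel columns grow to the right and rows downward; lengths in mm; the calibration is good to about 2 mm. A picture is of the moment at which its call begins. There is no depth.
- ctrl.finish_job(): hands the job in; it is judged then, once.
The state is a dict: "time_s": time; "joints": joint angles; "dq": joint speeds; "tau": joint torques, N m; "eef_pos": TCP position; "ee_rot": TCP orientation; "force": force on the tool from outside, world axes, zero at the start; "wrist_torque": the same for the moment, N m; "grip_width": opening from 0.0 (shut) to 1.0 (fully open); "grip_force": force on a finger pad.
Only numpy, scipy, OpenCV 4.12 (cv2) and the standard library are available. Lean on these libraries where they do the work, as an engineer would, in place of code of your own. Each camera call takes 0.05 s, during which the arm holds its last target. There are 200 camera calls.

## Working session

There is one attempt and no reset: what is moved stays moved. The work goes in short steps, Python scripts to look and compute and a shell command to move; the robot and the scene stay as the last step left them, time stands still between calls to the robot, and variables do not carry over. Pictures are saved under pics/ and viewed, at most 14 in all, crops included, and the job is handed in when it is done.

```bash
ls; mkdir -p pics; python3 - <<'E'
from rig import ctrl
import cv2
for n in ("scene","top"):
    c=ctrl.capture(n); cv2.imwrite(f"pics/{n}0.png",c["image"][:,:,::-1])
    print(n,{k:c[k] for k in c if k!="image"})
print(ctrl.sense())
E
```

```text
pics
scene {'fx': 408.58686255313233, 'fy': 408.58686255313233, 'cx': 314.3453572196456, 'cy': 204.73663752620482, 'k1': 0.025745092298507282, 'R': array([[ 0.8823891 ,  0.46990554, -0.02404685],
       [ 0.22565327, -0.46747135, -0.85472284],
       [-0.41288022,  0.74877187, -0.51852735]]), 't': array([-466.68867356,  -69.14531814, 1370.81010429])}
top {'fx': 450.2399378498817, 'fy': 450.2399378498817, 'cx': 327.70869550084234, 'cy': 194.62460213538733, 'k1': -0.08169017046349494, 'R': array([[-0.01234302, -0.99989755,  0.00724805],
       [-0.99351369,  0.01144413, -0.11313521],
       [ 0.11304067, -0.00859747, -0.99355316]]), 't': array([ -49.98165669,  579.21662223, 1260.28147177])}
{'time_s': 0.1, 'joints': array([ 8.77564443e-01,  3.13393811e-01,  1.49835651e+00,  3.51506233e-05,
        1.33102775e+00, -2.23401018e-01]), 'dq': array([-2.35022735e-04, -1.49159701e-03, -2.98494535e-03,  2.99838970e-04,
        2.03366371e-05, -6.83238633e-04]), 'tau': array([ 2.55317114e-03, -4.12900794e+01, -2.60144055e+01, -1.25928696e-04,
        2.96684098e-03, -2.32385827e-05]), 'eef_pos': array([237.59364667, 467.99262113, 303.39411315]), 'ee_rot': array([-2.77546643e-04,  2.32764770e-01,  9.72532884e-01, -5.23989590e-04]), 'force': array([-0.25306999,  0.31300017, -0.61976027]), 'wrist_torque': array([-0.01690631,  0.05902982, -0.01639977]), 'grip_force': 0.0, 'grip_width': 0.996803663356589}
```

View pics/top0.png

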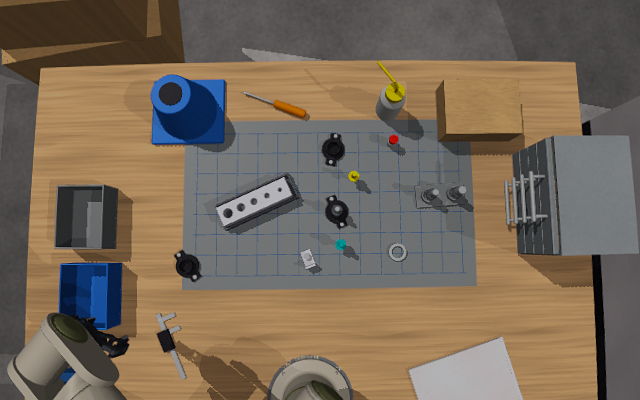

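View pics/scene0.png

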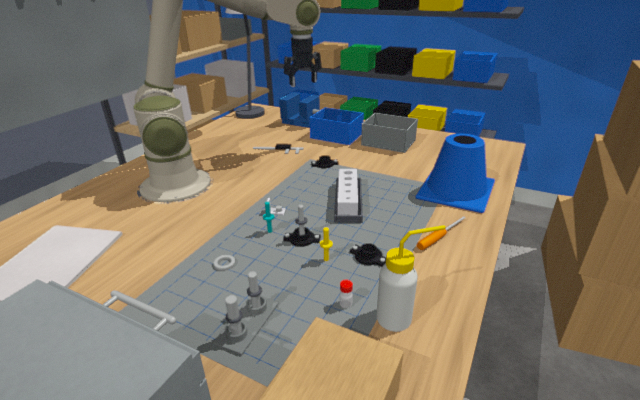

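The top view shows the strip from (218,218) to (300,187), with its largest hole at the left end. Three upright shaft-like things could be the one meant: steel in the black housing (337,210), yellow (354,176) and turquoise (341,244). The steel one fits, because it alone is steel and stands in the housing with ears. The empty housings are at (333,149) and (187,266), and the rack is at (430–458,195). I'll confirm this in one enlarged crop.

```bash
cat > h.py <<'E'
import numpy as np, cv2
from rig import ctrl
from scipy.optimize import least_squares
def proj(c,X):
    p=np.atleast_2d(X)@c["R"].T+c["t"]; s=p[:,:2]/p[:,2:]
    s=s*(1+c["k1"]*(s**2).sum(1,keepdims=True))
    return s*[c["fx"],c["fy"]]+[c["cx"],c["cy"]]
def on_z(c,uv,z):
    K=np.array([[c["fx"],0,c["cx"]],[0,c["fy"],c["cy"]],[0,0,1]])
    s=cv2.undistortPoints(np.array([[uv]],float),K,np.array([c["k1"],0,0,0.]))[0,0]
    d=c["R"].T@np.r_[s,1]; o=-c["R"].T@c["t"]; return o+d*(z-o[2])/d[2]
def tri(cs,uvs):
    return least_squares(lambda X:np.concatenate([proj(c,X)[0]-u for c,u in zip(cs,uvs)]),[450,0,50.])
E
python3 - <<'E'
from h import *
a=ctrl.capture("top")["image"][160:280,200:360]; b=ctrl.capture("scene")["image"][160:260,240:400]
b2=ctrl.capture("scene")["image"][265:345,215:275]
t=ctrl.capture("top")["image"][175:215,410:470]
A=cv2.resize(a,(640,480),interpolation=cv2.INTER_CUBIC)
cv2.imwrite("pics/c1.png",A[:,:,::-1])
B=cv2.resize(b,(640,400),interpolation=cv2.INTER_CUBIC); 
C=np.zeros((400,160,3),np.uint8); C[:213]=cv2.resize(b2,(160,213));C[220:327]=cv2.resize(t,(160,107))
cv2.imwrite("pics/c2.png",np.hstack([B,C])[:,:,::-1])
E
```

```text
(no output)
```

View pics/c1.png

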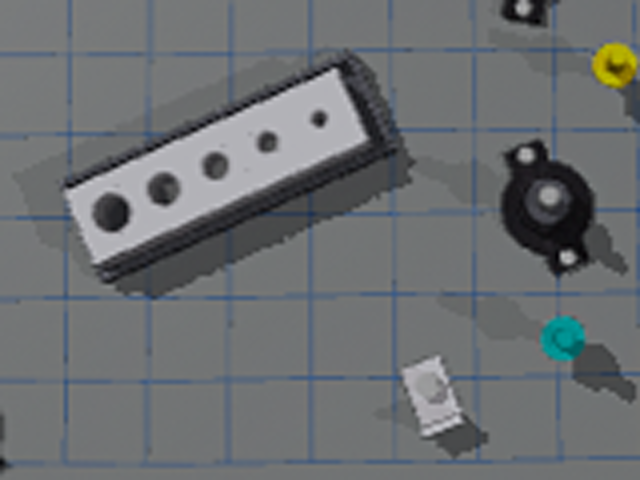

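View pics/c2.png

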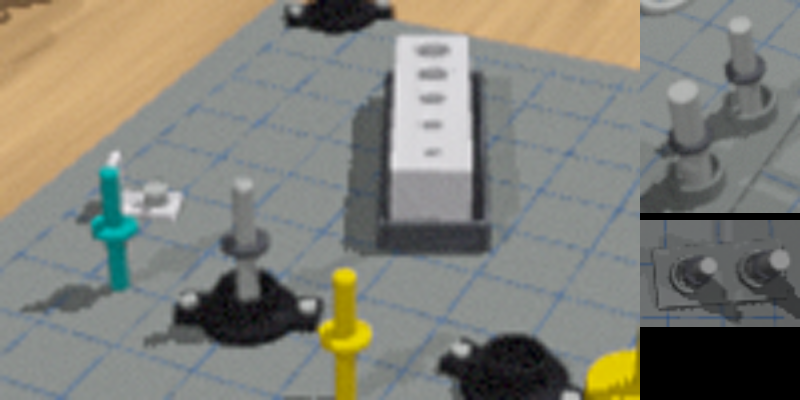

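The crop confirms it: the steel shaft in the screwed-down housing has its top at about (337,209) in top and (300.5,206.5) in scene. The strip's holes run from (228,213) (26 mm) to (280,190) (10 mm). Both spares look at least as thick as the housing's shaft, so its diameter still has to be measured.

```bash
python3 - <<'E'
from h import *
np.set_printoptions(precision=1,suppress=True)
T=ctrl.capture("top");S=ctrl.capture("scene");W=ctrl.capture("wrist")
cv2.imwrite("pics/w0.png",W["image"][:,:,::-1])
r=tri([T,S],[(337.4,209),(300.5,206.4)]); print("shaft top",r.x,r.fun)
print("spare tops z104:",on_z(T,(435,192),104),on_z(T,(460,190),104))
th=[(111,212),(164,189),(216,166),(267,142),(319,118)]; sh=[(433,50),(432,74),(432,99),(432,125),(432,153)]
for a,b in zip(th,sh):
    r=tri([T,S],[(200+a[0]/4,160+a[1]/4),(240+b[0]/4,160+b[1]/4)]); print(r.x,r.fun)
s=ctrl.sense()
from scipy.spatial.transform import Rotation as Ro
Rt=Ro.from_quat(s["ee_rot"],scalar_first=True).as_matrix();print(Rt)
print("cam in tool",Rt.T@(-W["R"].T@W["t"]-s["eef_pos"])); print(W["R"]@Rt,W["fx"],W["cx"],W["cy"],W["k1"])
E
```

```text
shaft top [533.1 -81.1  99. ] [-0.4 -0.6 -0.6  0.1]
spare tops z104: [ 574.3 -349.6  104. ] [ 579.1 -419.3  104. ]
[528.9 226.7  53.7] [-0.3 -0.5 -0.7  0.1]
[544.8 189.3  53.6] [-0.3 -0.5 -0.7  0.1]
[560.9 152.7  53.4] [-0.3 -0.6 -0.7  0.1]
[577.4 116.6  53.4] [-0.3 -0.6 -0.7  0.1]
[594.   79.7  53.5] [-0.3 -0.5 -0.6  0.1]
[[-0.9  0.5 -0. ]
 [ 0.5  0.9 -0. ]
 [ 0.  -0.  -1. ]]
cam in tool [ 80.8   0.5 -69.4]
[[ 0.   1.   0. ]
 [-0.9  0.  -0.3]
 [-0.3 -0.   0.9]] 342.6353575574138 316.53433041849985 199.07553983296756 -0.0415351685655691
```

The triangulated heights come out about 4.5 mm low (99 against 104, 53.5 against 58), which the roughly 2 mm calibration error explains. I'll move the wrist camera over the gauge for a better look.

```bash
python3 -m creep '[[[3,-3,0,0,0,0],[6,-6,0,0,0,0],[9,-9,0,0,0,0],[12.8,-12.8,0,0,0,0],[12.8,-12.8,0,0,0,0],[12.8,-12.8,0,0,0,0],[12.8,-12.8,0,0,0,0],[12.8,-12.8,0,0,0,0],[12.8,-12.8,0,0,0,0],[12.8,-12.8,0,0,0,0],[12.8,-12.8,0,0,0,0],[12.8,-12.8,0,0,0,0],[12.8,-12.8,0,0,0,0],[12.8,-12.8,0,0,0,0],[12.8,-12.8,0,0,0,0],[12.8,-12.8,0,0,0,0],[12.8,-12.8,0,0,0,0],[12.8,-12.8,0,0,0,0]]]' 50 40
python3 - <<'E'
from h import *
import pickle
s=ctrl.sense();W=ctrl.capture("wrist"); pickle.dump(W,open("g1.pkl","wb"))
cv2.imwrite("pics/w1.png",W["image"][:,:,::-1])
for z,P in [(58,(528.9,226.7,58)),(58,(594,79.7,58))]: print(proj(W,P))
print(s["eef_pos"])
E
```

```text
time_s: 1.95
eef_pos: [557.3, 148.7, 304.1]
ee_rot: [0.0, 0.232, 0.973, 0.0]
force: [-0.4, 0.8, -0.7]
grip_width: 0.588
grip_force: 0.0
[[379.27055816 110.32945193]]
[[271.35077055 237.36642189]]
[557.34531249 148.70775503 304.13319842]
```

View pics/w1.png

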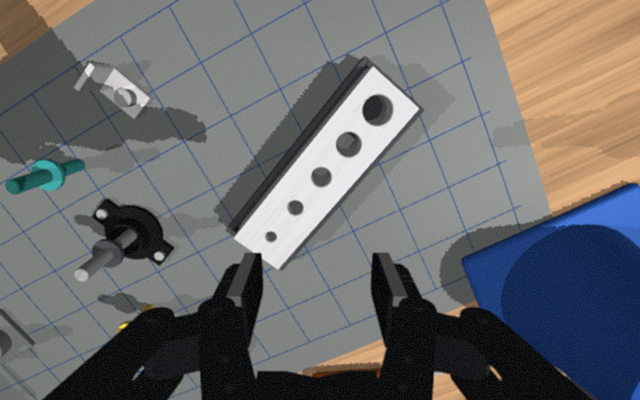

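The wrist view shows the holes at (377,109), (348,144), (321,177), (295,208) and (271,237), within about 2 px of my prediction. The housing's shaft is at the left, with its top at (82,276). Next I'll fit the hole mouths to sub-pixel accuracy and move over the housing.

```bash
cat >> h.py <<'E'
def holes(c,guess,rmax=14):
    "sub-pixel mouth ellipses: threshold the white strip inside its outline, take the hole blobs"
    g=cv2.cvtColor(c["image"],cv2.COLOR_RGB2GRAY); k=4
    g=cv2.resize(g,None,fx=k,fy=k,interpolation=cv2.INTER_CUBIC)
    _,b=cv2.threshold(g,165,255,cv2.THRESH_BINARY)
    cn,hi=cv2.findContours(b,cv2.RETR_CCOMP,cv2.CHAIN_APPROX_NONE)
    out=[]
    for q in guess:
        best=[(np.hypot(*(e[0]-np.array(q)*k)),e) for e in (cv2.fitEllipse(x) for x,h in zip(cn,hi[0]) if h[3]>=0 and len(x)>15)]
        e=min(best,key=lambda t:t[0])[1]
        out.append(((np.array(e[0])+.5)/k-.5,np.array(e[1])/k))
    return out
E
python3 - <<'E'
from h import *
import pickle
np.set_printoptions(precision=2,suppress=True)
W=pickle.load(open("g1.pkl","rb"))
P=[]
for uv,ax in holes(W,[(377,109),(348,144),(321,177),(295,208),(271,237)]):
    p=on_z(W,uv,58);P.append(p);print(uv,ax,p, ax*312/342)
P=np.array(P);print(np.linalg.norm(np.diff(P,axis=0),axis=1), P.mean(0))
E
python3 -m creep '[[[0,-3,0,0,0,0],[0,-6,0,0,0,0],[-0.4,-9,0,0,0,0],[-0.4,-9,0,0,0,0],[-0.4,-9,0,0,0,0],[-0.4,-9,0,0,0,0],[-0.4,-9,0,0,0,0],[-0.4,-9,0,0,0,0],[-0.4,-9,0,0,0,0],[-0.4,-9,0,0,0,0],[-0.4,-9,0,0,0,0]]]' 60
python3 - <<'E'
from h import *
import pickle
s=ctrl.sense();W=ctrl.capture("wrist"); pickle.dump(W,open("s1.pkl","wb"))
cv2.imwrite("pics/w2.png",W["image"][:,:,::-1]); print(proj(W,(533,-81,104)),s["eef_pos"])
E
```

```text
[377.24 109.69] [30.93 32.36] [527.57 225.29  58.  ] [28.22 29.52]
[348.3  144.08] [25.64 26.19] [543.85 188.91  58.  ] [23.39 23.9 ]
[320.89 176.62] [20.43 20.84] [560.13 152.5   58.  ] [18.64 19.01]
[295.03 207.32] [15.4  16.39] [576.37 116.09  58.  ] [14.05 14.95]
[270.58 236.29] [10.97 11.81] [592.62  79.58  58.  ] [10.01 10.77]
[39.86 39.88 39.87 39.96] [560.11 152.48  58.  ]
time_s: 2.92
eef_pos: [547.8, -75.6, 303.9]
ee_rot: [0.0, 0.232, 0.973, 0.0]
force: [-1.3, -0.1, 0.2]
grip_width: 0.699
grip_force: 0.0
[[301.78984092 177.10000117]] [547.78495855 -75.62632412 303.94920805]
```

View pics/w2.png

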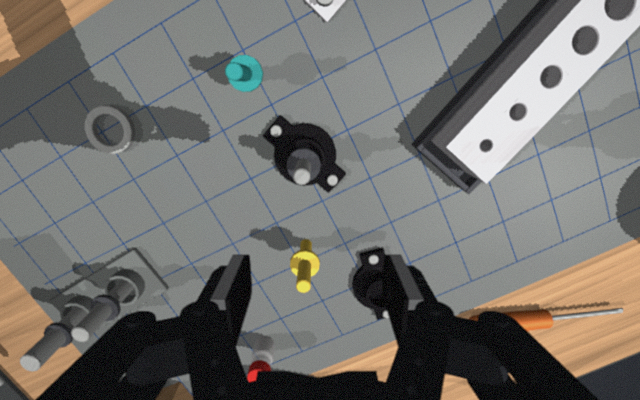

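The shaft's top is at about (302,177), exactly where predicted. I'll measure its position and its diameter, from the shank's edge-to-edge width, in two wrist views.

```bash
python3 - <<'E'
from h import *
import pickle
from scipy.ndimage import map_coordinates
np.set_printoptions(precision=1,suppress=True,linewidth=200)
G=pickle.load(open("g1.pkl","rb"));S=pickle.load(open("s1.pkl","rb"));SC=ctrl.capture("scene")
r=tri([G,S],[(82,276),(302,177)]);print("tri top",r.x,r.fun)
def prof(c,X,zs,name):
    im=c["image"].astype(float).mean(2)
    for z in zs:
        p=proj(c,[[X[0],X[1],z-4],[X[0],X[1],z+4],[X[0],X[1],z]]);d=p[1]-p[0];d/=np.hypot(*d);n=np.array([-d[1],d[0]])
        dep=(c["R"]@np.r_[X[:2],z]+c["t"])[2]
        t=np.arange(-20,20.1,1.); q=p[2]+t[:,None]*n*c["fx"]/dep   # t in mm
        print(name,z,p[2],map_coordinates(im,[q[:,1],q[:,0]],order=1).astype(int))
prof(G,(533,-81),(76,84,92),"nest G")
prof(SC,(533,-81),(76,92),"nest SC")
prof(S,(574,-350),(84,92),"spareA")
prof(S,(579,-419),(84,92),"spareB")
a=cv2.resize(S["image"][130:210,255:355],(600,480),interpolation=cv2.INTER_CUBIC)
cv2.imwrite("pics/c3.png",a[:,:,::-1])
E
```

```text
tri top [533.7 -81.1 102.6] [-0.2 -0.5  0.2  0.5]
nest G 76 [ 98.3 261. ] [124 121 123 116 113 115 119 121 120 114 116 113 110 106 102  96  95  98  94  89  88  85  79  70  65  58  58  55  56  65  73  91 100 105 108 114 112 115 110 102 105]
nest G 84 [ 93.5 264.9] [126 129 129 128 131 128 127 126 128 126 127 129 130 123 109  99  92  95  93  92  87  83  77  71  65  58  62  91 122 131 130 130 120 116 122 129 130 131 128 129 130]
nest G 92 [ 88.4 269.1] [124 131 129 126 127 129 128 129 128 129 131 129 129 122 104  95  95  96  96  89  87  82  76  71  61  59  60  87 118 129 130 127 128 121 115 122 128 130 128 130 128]
nest SC 76 [300.2 214.1] [147 147 147 146 146 146 146 146 145 145 144 143 141 135 129 125 121 118 121 124 125 124 124 125 125 127 130 133 137 140 143 144 144 143 142 141 141 142 142 142 142]
nest SC 92 [300.  208.8] [143 143 144 144 144 144 144 144 145 146 146 145 144 137 126 115 116 117 119 122 126 125 124 124 124 125 129 134 138 141 143 143 142 141 138 136 136 137 138 140 143]
spareA 84 [ 90.9 320.6] [ 13  33  75 106 114 115 113 115 113 105 100  98  95  92  91  87  84  88  83  77  74  69  65  64  59  58  60  70  86  90  90  87  86  83  76  72  68  63  62  62  65]
spareA 92 [ 86.2 325.6] [ 13   9  44  84 106 105 104 101  95  95  95  94  94  95  93  91  87  83  81  77  74  71  67  59  60  61  59  66  84  90  90  89  88  85  77  74  71  65  64  61  61]
spareB 84 [ 45.7 346.6] [150 146 143 141 143 144 147 150 147 134 110  95  88  91  91  87  87  84  85  79  77  76  71  67  63  60  57  54  59  72 107 136 145 144 145 145 142 142 140 141 141]
spareB 92 [ 40.4 351.8] [143 148 150 151 150 145 142 141 144 132 111  94  88  89  92  87  86  85  86  81  80  77  74  72  67  61  61  59  56  70 102 131 141 140 139 141 142 141 142 139 139]
```

View pics/c3.png

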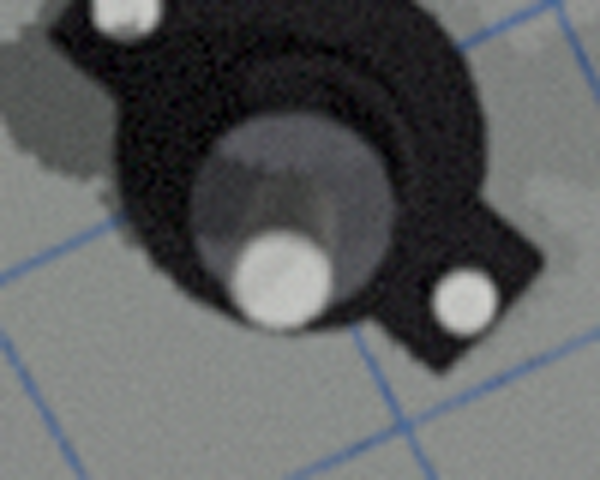

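The shaft measures about 13.5 mm in the wrist view. The spares come out near 18 and 20–22 mm, and the top-to-collar ratio fits 14/32. So it is **shaft_thin**, at about (533.4, −80.8) with its top near 103. Its hole is the 14 mm one, at about (576.4, 116.1). I'll descend to TCP z ≈ 139.

```bash
python3 -m creep '[[[-0.57,-0.2,-1,0,0,0],[-0.57,-0.2,-2.2,0,0,0],[-0.57,-0.2,-3.4,0,0,0],[-0.57,-0.2,-4.5,0,0,0],[-0.57,-0.2,-5.3,0,0,0],[-0.57,-0.2,-6,0,0,0],[-0.57,-0.2,-6.4,0,0,0],[-0.57,-0.2,-6.6,0,0,0],[-0.57,-0.2,-6.6,0,0,0],[-0.57,-0.2,-6.6,0,0,0]]]'
python3 - <<'E'
from h import *
W=ctrl.capture("wrist"); cv2.imwrite("pics/w3.png",W["image"][:,:,::-1])
E
```

```text
time_s: 3.85
eef_pos: [533.8, -81.9, 139.7]
ee_rot: [0.001, 0.233, 0.973, -0.0]
force: [0.3, -0.5, -0.6]
grip_width: 0.701
grip_force: 0.0
```

View pics/w3.png

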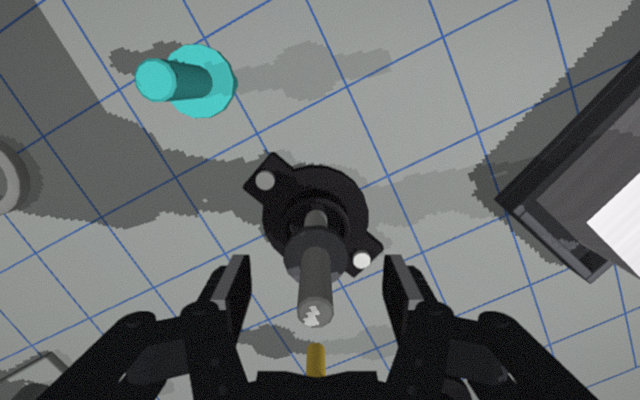

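The shaft is centred between the pads, with its top at (315,313) and nothing in the way. I'll close and lift.

```bash
python3 -m creep '[[[0,0,0,0,0,0],[0,0,0,0,0,0],[0,0,0,0,0,0],[0,0,0,0,0,0],[0,0,0,0,0,0],[0,0,0,0,0,0],[0,0,0,0,0,0],[0,0,0,0,0,0],[0,0,0,0,0,0],[0,0,0,0,0,0]]]' 0 60; python3 -m creep '[[[0,0,0.3,0,0,0],[0,0,1,0,0,0],[0,0,2,0,0,0],[0,0,3.2,0,0,0],[0,0,3.6,0,0,0],[0,0,3.6,0,0,0],[0,0,3.6,0,0,0],[0,0,3.6,0,0,0]]]'
python3 - <<'E'
from h import *
import pickle
s=ctrl.sense();W=ctrl.capture("wrist");pickle.dump((s,W),open("held.pkl","wb")); cv2.imwrite("pics/w4.png",W["image"][:,:,::-1])
p=s["eef_pos"]
print(s["force"],s["wrist_torque"],p); print(proj(W,[p+[0,0,-36+d] for d in (0,-42,-52,-94)]))
E
```

```text
time_s: 4.73
eef_pos: [533.6, -82.0, 139.3]
ee_rot: [0.0, 0.233, 0.973, -0.0]
force: [-0.7, 0.2, 4.8]
grip_width: 0.14
grip_force: 58.4
time_s: 5.4
eef_pos: [532.8, -81.7, 227.1]
ee_rot: [-0.002, 0.233, 0.973, 0.0]
force: [-0.1, -0.0, -1.9]
grip_width: 0.139
grip_force: 58.4
[-0.11082658 -0.04394191 -1.92008175] [ 0.02444635 -0.02869562  0.02579676] [532.84087801 -81.67496878 227.09509512]
[[315.12512984 318.19119667]
 [315.50998192 262.82079741]
 [315.57620096 253.312282  ]
 [315.79099687 222.50627033]]
```

View pics/w4.png

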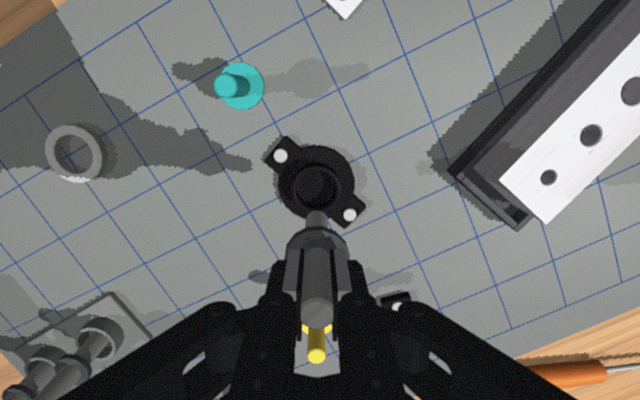

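The shaft is held and lifted, with its foot at about (317,215), and the housing is empty. I'll carry it to just above the 14 mm hole and measure foot and holes in the same picture, so the calibration bias cancels.

```bash
python3 -m creep '[[[0.2,0.8,0,0,0,0],[0.5,2,0,0,0,0],[0.8,3.4,0,0,0,0],[1.1,4.8,0,0,0,0],[1.4,6,0,0,0,0],[1.6,7,0,0,0,0],[1.7,7.6,0,0,0,0],[1.77,7.9,-0.3,0,0,0],[1.77,7.9,-0.7,0,0,0],[1.77,7.9,-1,0,0,0],[1.77,7.9,-1,0,0,0],[1.77,7.9,-1,0,0,0],[1.77,7.9,-1,0,0,0]]]'
python3 - <<'E'
from h import *
import pickle
s=ctrl.sense();W=ctrl.capture("wrist");pickle.dump((s,W),open("over.pkl","wb"))
print(s["eef_pos"],proj(W,[(527.6,225.3,58),(576.4,116.1,58),(592.6,79.6,58)]))
a=cv2.resize(W["image"][30:330,200:500],(600,600),interpolation=cv2.INTER_CUBIC)
cv2.imwrite("pics/w5.png",a[:,:,::-1])
E
```

```text
time_s: 6.53
eef_pos: [577.8, 114.7, 204.0]
ee_rot: [0.0, 0.233, 0.972, -0.0]
force: [0.6, 0.1, -1.4]
grip_width: 0.141
grip_force: 58.5
[577.80027973 114.72500852 203.97315218] [[443.84857277  62.51500968]
 [316.6745091  210.33483185]
 [280.59710728 251.99478349]]
```

View pics/w5.png

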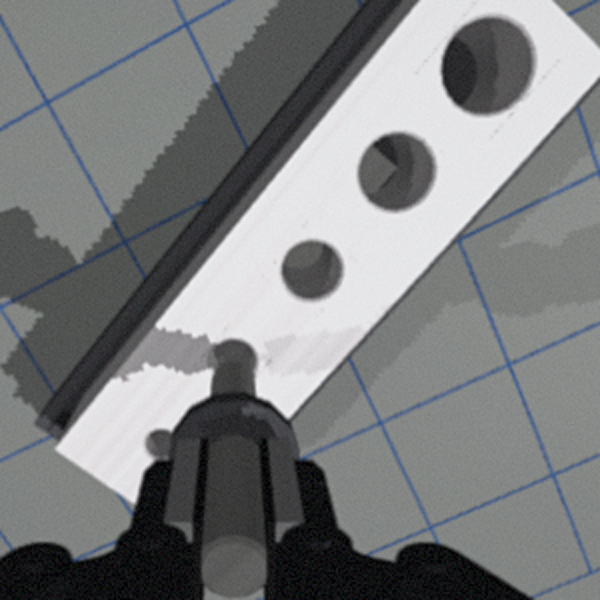

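The hole mouth shows behind the foot at about (316.5,209). The 18, 22 and 26 mm holes are clear at (356,165), (398,115) and (444,62). I'll fit these and overlay the foot and collar model to check the in-hand position.

```bash
cat > ov.py <<'E'
from h import *
import pickle
np.set_printoptions(precision=2,suppress=True)
s,W=pickle.load(open("over.pkl","rb"))
H=np.array([on_z(W,uv,58) for uv,ax in holes(W,[(356,165),(398,115),(444,62)])]);print(H,np.linalg.norm(np.diff(H,axis=0),axis=1))
d=(H[0]-H[2])/np.linalg.norm(H[0]-H[2]); h14=H.mean(0)+80*d;print("hole14",h14)
p=s["eef_pos"];tx=np.array([-.891,.453,0]);ang=np.linspace(0,2*np.pi,40)
circ=np.c_[np.cos(ang),np.sin(ang),0*ang]
k=6;x0,y0=275,170
a=cv2.resize(W["image"][y0:y0+100,x0:x0+90],None,fx=k,fy=k,interpolation=cv2.INTER_CUBIC)[:,:,::-1].copy()
def dr(c,r,col):
    q=((proj(W,c+r*circ)-[x0,y0]+.5)*k-.5)
    cv2.polylines(a,[q.astype(int)],True,col,1)
dr(h14,7.75,(0,200,0)); dr(h14,8.75,(0,200,0))
ax=p+0.8*tx
dr(ax-[0,0,129.3],7,(0,0,255));dr(ax-[0,0,83.3],16,(255,0,0));dr(ax-[0,0,77.3],16,(255,128,0))
print("axis",ax,"hole-axis",h14-ax)
cv2.imwrite("pics/ov.png",a)
E
python3 ov.py
```

```text
[[559.93 152.47  58.  ]
 [543.68 188.8   58.  ]
 [527.47 225.13  58.  ]] [39.8  39.78]
hole14 [576.32 115.76  58.  ]
axis [577.09 115.09 203.97] hole-axis [  -0.76    0.67 -145.97]
```

View pics/ov.png

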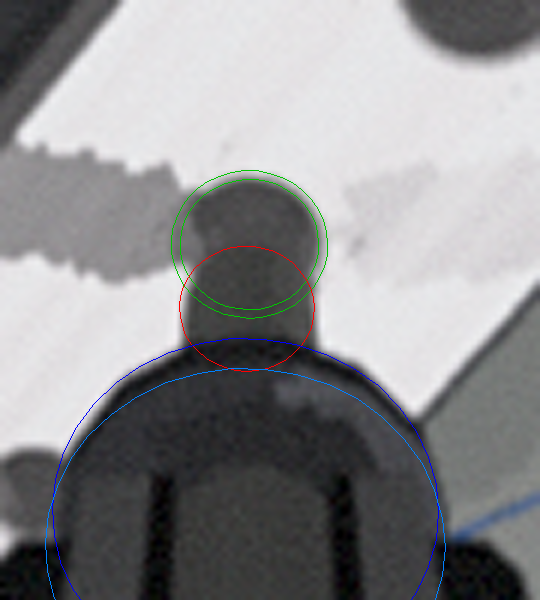

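The holes agree across both views to within 0.4 mm. The model foot sits about 0.5 mm left of the real one, so the correction is about (−1.0, +0.2) mm, well inside the bevels' catch. I'll apply that, come down near the strip, then creep in.

```bash
python3 -m creep '[[[-0.04,0.01,-0.1,0,0,0],[-0.04,0.01,-0.3,0,0,0],[-0.04,0.01,-0.45,0,0,0],[-0.04,0.01,-0.52,0,0,0],[-0.04,0.01,-0.52,0,0,0],[-0.04,0.01,-0.52,0,0,0],[-0.04,0.01,-0.52,0,0,0]]]'
python3 -m creep '[[[0,0,-0.02,0,0,0],[0,0,-0.04,0,0,0],[0,0,-0.06,0,0,0],[0,0,-0.08,0,0,0],[0,0,-0.1,0,0,0],[0,0,-0.12,0,0,0],[0,0,-0.14,0,0,0],[0,0,-0.14,0,0,0]]]'
```

```text
time_s: 7.17
eef_pos: [576.8, 115.9, 191.0]
ee_rot: [0.0, 0.233, 0.973, 0.0]
force: [0.4, -0.3, -1.3]
grip_width: 0.141
grip_force: 58.5
time_s: 7.83
eef_pos: [576.7, 115.9, 187.3]
ee_rot: [-0.0, 0.233, 0.973, -0.0]
force: [-0.1, -0.1, -1.5]
grip_width: 0.136
grip_force: 58.5
```

```bash
python3 -m creep '[[[0,-0.02,0,0,0,0],[0,-0.02,-0.02,0,0,0],[0,-0.02,-0.04,0,0,0],[0,-0.02,-0.06,0,0,0],[0,-0.02,-0.06,0,0,0]]]';python3 -m creep '[[[0,0,-0.02,0,0,0],[0,0,-0.04,0,0,0],[0,0,-0.04,0,0,0]]]'
```

```text
time_s: 8.25
eef_pos: [576.6, 115.4, 185.7]
ee_rot: [-0.0, 0.233, 0.973, -0.0]
force: [-0.1, -0.7, -0.2]
grip_width: 0.135
grip_force: 58.5
time_s: 8.5
eef_pos: [576.7, 115.4, 184.8]
ee_rot: [-0.0, 0.233, 0.973, -0.0]
force: [-0.2, 0.2, 0.1]
grip_width: 0.141
grip_force: 58.5
```

```bash
python3 -m creep '[[[0,0,-0.03,0,0,0],[0,0,-0.06,0,0,0],[0,0,-0.08,0,0,0],[0,0,-0.08,0,0,0]]]';python3 -m creep '[[[0,0,-0.03,0,0,0],[0,0,-0.06,0,0,0],[0,0,-0.08,0,0,0],[0,0,-0.08,0,0,0]]]'
```

```text
time_s: 8.83
eef_pos: [576.6, 115.4, 182.7]
ee_rot: [-0.0, 0.233, 0.973, -0.0]
force: [-0.4, -0.3, -1.0]
grip_width: 0.141
grip_force: 58.5
time_s: 9.17
eef_pos: [576.6, 115.4, 180.8]
ee_rot: [-0.0, 0.233, 0.973, -0.0]
force: [0.5, 0.5, -0.8]
grip_width: 0.142
grip_force: 58.5
```

The foot is 6–7 mm below the strip's top with no force, so it is in the hole. I'll continue down.

```bash
python3 -m creep '[[[0,0,-0.05,0,0,0],[0,0,-0.1,0,0,0],[0,0,-0.15,0,0,0],[0,0,-0.2,0,0,0],[0,0,-0.25,0,0,0],[0,0,-0.3,0,0,0],[0,0,-0.35,0,0,0],[0,0,-0.4,0,0,0],[0,0,-0.4,0,0,0]]]'; python3 -m creep '[[[0,0,-0.05,0,0,0],[0,0,-0.1,0,0,0],[0,0,-0.15,0,0,0],[0,0,-0.2,0,0,0],[0,0,-0.25,0,0,0],[0,0,-0.3,0,0,0],[0,0,-0.35,0,0,0],[0,0,-0.4,0,0,0],[0,0,-0.4,0,0,0]]]'
```

```text
time_s: 9.92
eef_pos: [576.6, 115.4, 170.6]
ee_rot: [-0.0, 0.233, 0.973, -0.0]
force: [0.3, 0.3, -1.5]
grip_width: 0.138
grip_force: 58.5
time_s: 10.67
eef_pos: [576.6, 115.4, 160.6]
ee_rot: [-0.0, 0.233, 0.973, -0.0]
force: [0.2, 0.4, -0.7]
grip_width: 0.136
grip_force: 58.5
```

```bash
python3 -m creep '[[[0,0,-0.05,0,0,0],[0,0,-0.1,0,0,0],[0,0,-0.15,0,0,0],[0,0,-0.2,0,0,0],[0,0,-0.25,0,0,0],[0,0,-0.3,0,0,0],[0,0,-0.35,0,0,0],[0,0,-0.4,0,0,0],[0,0,-0.45,0,0,0],[0,0,-0.5,0,0,0],[0,0,-0.55,0,0,0],[0,0,-0.6,0,0,0],[0,0,-0.6,0,0,0]]]'; python3 -m creep '[[[0,0,-0.02,0,0,0],[0,0,-0.04,0,0,0],[0,0,-0.06,0,0,0],[0,0,-0.06,0,0,0]]]'
```

```text
time_s: 11.75
eef_pos: [576.6, 115.4, 145.6]
ee_rot: [-0.0, 0.233, 0.973, -0.0]
force: [-0.1, 0.5, -1.5]
grip_width: 0.137
grip_force: 58.5
time_s: 12.08
eef_pos: [576.7, 115.4, 144.3]
ee_rot: [-0.0, 0.233, 0.973, -0.0]
force: [-0.1, -0.4, -0.8]
grip_width: 0.139
grip_force: 58.5
```

```bash
python3 -m creep '[[[0,0,-0.02,0,0,0],[0,0,-0.04,0,0,0],[0,0,-0.06,0,0,0],[0,0,-0.06,0,0,0]]]'; python3 -m creep '[[[0,0,-0.02,0,0,0],[0,0,-0.04,0,0,0],[0,0,-0.04,0,0,0]]]'
```

```text
time_s: 12.42
eef_pos: [576.6, 115.4, 142.8]
ee_rot: [-0.0, 0.233, 0.973, -0.0]
force: [-0.4, 0.9, -1.5]
grip_width: 0.137
grip_force: 58.5
time_s: 12.67
eef_pos: [576.6, 115.4, 141.8]
ee_rot: [-0.0, 0.233, 0.973, -0.0]
force: [-0.2, 0.2, -2.6]
grip_width: 0.14
grip_force: 58.5
```

```bash
python3 -m creep '[[[0,0,-0.01,0,0,0],[0,0,-0.02,0,0,0],[0,0,-0.02,0,0,0]]]'; python3 -m creep '[[[0,0,-0.01,0,0,0],[0,0,-0.02,0,0,0],[0,0,-0.02,0,0,0]]]'
```

```text
time_s: 12.92
eef_pos: [576.7, 115.4, 141.4]
ee_rot: [-0.0, 0.233, 0.973, -0.0]
force: [0.0, -0.6, -1.8]
grip_width: 0.141
grip_force: 58.5
time_s: 13.17
eef_pos: [576.8, 115.4, 141.3]
ee_rot: [0.0, 0.233, 0.973, 0.0]
force: [-1.6, 0.3, 3.4]
grip_width: 0.138
grip_force: 58.6
```

The collar touched at 141.3, exactly where predicted. I'll release and retreat straight up.

```bash
python3 -m creep '[[[0,0,0,0,0,0],[0,0,0,0,0,0],[0,0,0,0,0,0],[0,0,0,0,0,0],[0,0,0,0,0,0],[0,0,0,0,0,0],[0,0,0,0,0,0],[0,0,0,0,0,0]]]' 50; python3 -m creep '[[[0,0,0.3,0,0,0],[0,0,1,0,0,0],[0,0,2,0,0,0],[0,0,3.2,0,0,0],[0,0,4.6,0,0,0],[0,0,6,0,0,0],[0,0,6.4,0,0,0],[0,0,6.4,0,0,0],[0,0,6.4,0,0,0],[0,0,6.4,0,0,0],[0,0,6.4,0,0,0],[0,0,6.4,0,0,0]]]'
python3 - <<'E'
from h import *
W=ctrl.capture("wrist");S=ctrl.capture("scene")
a=cv2.resize(W["image"][100:300,200:420],(440,400));b=cv2.resize(S["image"][160:240,310:380],(350,400),interpolation=cv2.INTER_CUBIC)
cv2.imwrite("pics/end.png",np.hstack([a,b])[:,:,::-1])
print("expected top px wrist",proj(W,(576.4,116,106)),"scene",proj(S,(576.4,116,106)))
E
```

```text
time_s: 13.83
eef_pos: [576.7, 115.4, 140.9]
ee_rot: [-0.0, 0.233, 0.973, -0.0]
force: [0.5, 0.4, -0.3]
grip_width: 0.586
grip_force: 0.0
time_s: 14.83
eef_pos: [576.5, 115.3, 299.5]
ee_rot: [-0.001, 0.233, 0.973, -0.0]
force: [0.3, -0.4, 0.2]
grip_width: 0.584
grip_force: 0.0
expected top px wrist [[316.89152067 192.25400424]] scene [[347.28879954 175.29329833]]
```

View pics/end.png

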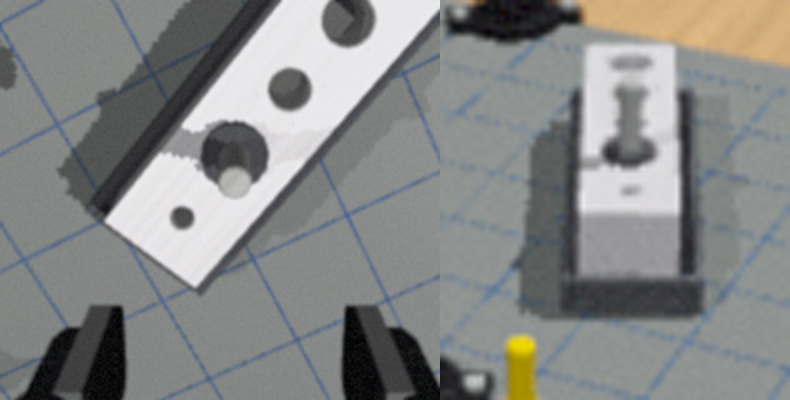

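The shaft stands upright with its collar flat on the strip, between the 10 and 18 mm holes. Its top is at wrist pixel (317.5,191), against (316.9,192.3) expected when fully seated.

```bash
python3 -c "
from rig import ctrl
print(ctrl.finish_job())"
```

```text
the job is handed in; nothing more can be done
None
```

The housing's shaft (shaft_thin, 14 mm) stands upright in its own hole with its collar on the strip, and the job was handed in at about 15 s; forces read at the end of each move never passed about 5 N, and the judge returned no verdict.

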